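# Hold the calibration stylus on the touch screen

### The job

The car receiver in the tilting cradle is waiting for its touch-screen calibration: take the blue-gripped stylus with the sprung tip out of the tool block and set its tip inside the white ring shown on the screen, with the barrel square to the sloping glass, pressed gently until the sprung tip is about half way in. Put the tip straight onto the ring without touching the rest of the receiver or its cradle, leave the other tools and the things on the bench where they are, and finish while still holding the stylus there at that light pressure.

Things in the scene. Friction and masses are not known exactly. Their poses are not given: they have to be found in the camera images.
- stylus: Touch stylus, 60 g, tip down in the tool block. z runs up the barrel to the grip end; origin on the axis under the white collar (22 mm wide, z 0 to 6 mm) that rests on the block's top. Above: light-blue square grip 14 x 14 mm (flats facing x and y), z 6 to 84 mm, then a white round end to 90 mm. Below: white barrel, 12 mm diameter, to z = -45 mm, then the sprung tip to z = -63 mm.
- stylus_tip (a point): The very end of the stylus's sprung tip, a white ball of 3 mm radius on a steel rod of 6 mm diameter; 63 mm below the stylus origin when the tip is fully out, and it comes nearer as the tip is pushed in. Its axes are those of the stylus.
- plunger (a joint): How far the sprung tip is pushed into the barrel: 0 fully out (as in the block) to 0.012 m fully in. The spring pushes with 0.5 N at 0 and 2.3 N at 0.012 m; half way in (0.006 m) is 1.4 N.
- rack: Black tool block, fixed, 50 (x) x 170 (y) x 78 mm high, origin at the centre of its underside. In its top three holes, 15 mm wide, 70 mm deep, at y = -55, 0 and 55 mm. The stylus, a red screwdriver and a black pry tool hang in them in any order by collar or handle. Draw the stylus up 65 mm or more to clear the block.
- cradle: Tilting test cradle, fixed: grey base plate 150 (x) x 250 (y) x 10 mm, origin at the centre of its underside, with two aluminium cheeks 108 mm high and black clamp knobs at y = -134 and 134 mm. It carries the receiver on red foam and does not give under a light press.
- unit: The receiver, on its back, clamped in the cradle and tilted 0.2 to 0.42 rad so that its screen slopes down towards the cradle's -x side, where the robot is. Origin on the hinge axis, 90 mm above the table; z square to the screen and outwards, x up the slope. Blue glass 90 (x) x 154 (y) mm at z = 43.5 mm, 1 mm proud of a black fascia 112 x 192 mm; two knobs at x = 42, y = +-85.5 mm reach z = 53 mm.
- target: Calibration mark on the screen, a flat picture: white ring of 12 mm inner and 16 mm outer diameter with a 26 mm white cross through its centre. Origin at the ring's centre on the glass surface, z square to the glass and away from it, x up the slope. Lies up to 25 mm (x) and 55 mm (y) from the screen's centre.
- driver: Red-handled screwdriver standing in the block, 88 mm above its top, handle up to 25 mm in diameter; origin on its axis at the block's top.
- pry: Black plastic pry tool standing in the block, 80 mm above its top, handle 13 x 22 mm; origin on its axis at the block's top.
- counter: Chrome hand tally counter on a foot of 44 mm diameter, 63 mm high, loose on the bench near the robot; origin at the centre of its underside.
- tape: Roll of yellow tape, 64 mm in diameter, 19 mm high, lying loose on the bench near the robot; origin at the centre of its underside.
Not all that is in view belongs to the job. There is more than one size of the stylus; the job needs the smallest.

How it is judged:
By the outcome, as a careful person would: the job done as asked, in the order asked, and still so for the second after the job is handed in, while the arm keeps its last pose, push and grip.
It also fails if it takes over 35 s, if anything falls off the work surface, if the arm or the gripper's body presses on something with over 40 N, if the wrist force passes 120 N, or if a joint passes its speed limit or range.

### The arm

A 6-joint arm with a two-finger parallel gripper is mounted at the origin on the work surface. World frame = base frame: x ahead of the robot, y to its left, z up, the work surface at z = 0. Lengths are in m, angles in rad, forces in N, time in s.
With the tool pointing down it reaches from about 0.3 to 0.775 m from the base axis. Payload 14.6 kg.
Tool frame: the origin (TCP) lies on the front face of the gripper's body, between the roots of the fingers; the fingertips stand 97 mm ahead of it and the grasp point (between the pads) lies 78 mm ahead of it; z points along the fingers, y is the direction in which the jaws open and shut (so a half turn about z gives the same grasp; the last joint's range is limited). The gripper opens to 94 mm and grips with 3 to 60 N. Pads are 16 mm wide; open, the fingers measure 119 mm over their backs; the gripper's body (75 mm by 177 mm) begins 78 mm behind the grasp point.
Start: joints at [1.261, 0.3, 1.521, -0, 1.321, -0.067], TCP at [0.132, 0.534, 0.303] pointing down, gripper open.
Joint ranges: [-3.03, 3.03], [-0.79, 2.21], [0.23, 2.52], [-1.04, 4.18], [0, 3.07], [-2.55, 2.55]. Speed limits (rad/s): [2.22, 2.22, 2.57, 3.14, 3.14, 3.14].

### API

Orientations are given as [roll, pitch, yaw] about the fixed x, y, z axes, in that order (R = Rz(yaw) Ry(pitch) Rx(roll)).
In Python, from station import ctrl gives the robot as it stands. The module is installed in compiled form; this text tells all that it offers.
- The arm moves only by the shell command python3 -m pendant 'ROWS' [FORCE]. ROWS is JSON, a list of rows, each an object of numbers: "rx", "ry", "rz": the turn, a rotation vector about the tool's x, y, z each as a share of 4 degrees, from -1 to 1; "tx", "ty", "tz": the shift along the tool's x, y, z each as a share of 0.04 m, from -1 to 1; "grip": the gripper command: -1 is fully open, 1 is shut, values between are in proportion. A call has 1 to 8 rows; each row shifts and turns the pose as measured when the row begins, along the tool's axes as they then stand; what a row does not reach is not made up. A row lasts 1/12 s, in which the tool goes at most 41.7 mm and 7.16 degrees, less where a joint would pass 70% of its speed; a pose out of reach is approached as far as the arm can. A call with a number of a shift or a turn outside -1 to 1 is refused whole. A call with a gripper value outside its range is refused whole. The fingers move at their own pace and stop on an object; FORCE is the grip in N (left out, the last holds). Time passes only in rows, so rows that do not move let the fingers close. It gives the time, the measured TCP pose, the force and the opening at its end, in the units of the state.
- ctrl.get_obs(): the state, without advancing time (a new reading comes with each control period).
- ctrl.camera(name): name is "side" or "top" or "wrist"; returns a dict with "pixels" (480x640x3 uint8, blue, green, red), "fx", "fy", "cx", "cy" (pixels), "world_from_camera" (4x4, takes a point from camera to world coordinates). Camera axes: x right, y up, looking along -z (the intrinsics and any distortion apply to the point x, -y, -z); pixel columns grow to the right and rows downward; lengths in m; the calibration is good to about 2 mm. A picture is of the moment at which its call begins. There is no depth.
- ctrl.hand_in(): hands the job in, once; it reports no verdict.
The state is a dict: "time_s": time; "qpos": joint angles; "joint_vel": joint speeds; "tau": joint torques, N m; "ee_pos": TCP position; "eef_rot": TCP orientation; "force": force on the tool from outside, world axes, zero at the start; "moment": the same for the moment, N m; "grip_width": finger opening in m.
Only numpy, scipy, OpenCV 4.12 (cv2) and the standard library are available. Lean on these libraries where they do the work, as an engineer would, in place of code of your own. Each camera call takes 0.05 s, during which the arm holds its last target.

## Working session

There is one attempt and no reset: what is moved stays moved. The work goes in short steps, Python scripts to look and compute and a shell command to move; the robot and the scene stay as the last step left them, time stands still between calls to the robot, and variables do not carry over. Pictures are saved under pics/ and viewed, and the job is handed in when it is done.

```bash
mkdir -p pics
cat > h.py <<'E'
import numpy as np, cv2
from station import ctrl
def snap(n,f):
    c=ctrl.camera(n); cv2.imwrite(f'pics/{f}.png',c['pixels']); 
    np.savez(f'pics/{f}.npz',**{k:np.array(v) for k,v in c.items()}); return c
def load(f): return dict(np.load(f'pics/{f}.npz',allow_pickle=True))
def ray(c,u,v):
    T=np.array(c['world_from_camera']); d=np.array([(u-c['cx'])/c['fx'],-(v-c['cy'])/c['fy'],-1.])
    return T[:3,3],T[:3,:3]@(d/np.linalg.norm(d))
def onz(c,u,v,z):
    o,d=ray(c,u,v); return o+d*(z-o[2])/d[2]
def tri(*rs):
    A=np.zeros((3,3));b=np.zeros(3)
    for o,d in rs:
        P=np.eye(3)-np.outer(d,d);A+=P;b+=P@o
    p=np.linalg.solve(A,b); return p,[np.linalg.norm((np.eye(3)-np.outer(d,d))@(p-o)) for o,d in rs]
def proj(c,p):
    T=np.array(c['world_from_camera']); q=T[:3,:3].T@(np.array(p)-T[:3,3]); return np.array([c['cx']+c['fx']*q[0]/-q[2], c['cy']-c['fy']*q[1]/-q[2]])
E
python3 - <<'E'
from h import *
np.set_printoptions(precision=4,suppress=True)
for n in ['side','top','wrist']:
    c=snap(n,n+'0'); print(n,[k for k in c],c['fx'],c['cx'],c['cy'],np.array(c['world_from_camera']))
print(ctrl.get_obs())
E
```

```text
side ['pixels', 'fx', 'fy', 'cx', 'cy', 'world_from_camera'] 492.75475898246407 318.1061469619892 240.7517153770283 [[-0.9269  0.2926 -0.2349  0.281 ]
 [-0.3751 -0.7063  0.6004  0.5403]
 [ 0.0097  0.6446  0.7644  0.8168]
 [ 0.      0.      0.      1.    ]]
top ['pixels', 'fx', 'fy', 'cx', 'cy', 'world_from_camera'] 569.9890410490201 316.9739120627378 244.95439968126317 [[-0.0237  0.9959 -0.0875  0.4101]
 [-0.9997 -0.0233  0.0063 -0.022 ]
 [ 0.0043  0.0876  0.9961  1.1089]
 [ 0.      0.      0.      1.    ]]
wrist ['pixels', 'fx', 'fy', 'cx', 'cy', 'world_from_camera'] 351.01667703368076 321.343385208107 242.05664155630166 [[ 0.2406 -0.9384 -0.2481  0.0605]
 [ 0.9706  0.2322  0.0628  0.5519]
 [-0.0013 -0.2559  0.9667  0.3848]
 [ 0.      0.      0.      1.    ]]
{'time_s': 0.15, 'qpos': array([ 1.2614,  0.3003,  1.5215, -0.    ,  1.3207, -0.0666]), 'joint_vel': array([ 0.0002, -0.002 , -0.0009, -0.0015,  0.0004,  0.0006]), 'tau': array([ -0.0017, -53.1958, -35.2814,   0.0708,   0.0237,  -0.0001]), 'ee_pos': array([0.1322, 0.5337, 0.3022]), 'eef_rot': array([-3.1407, -0.    ,  2.8988]), 'force': array([-0.2236, -0.3905,  0.1173]), 'moment': array([ 0.0443, -0.0561, -0.0183]), 'grip_width': 0.09425894097996516}
```

View pics/side0.png

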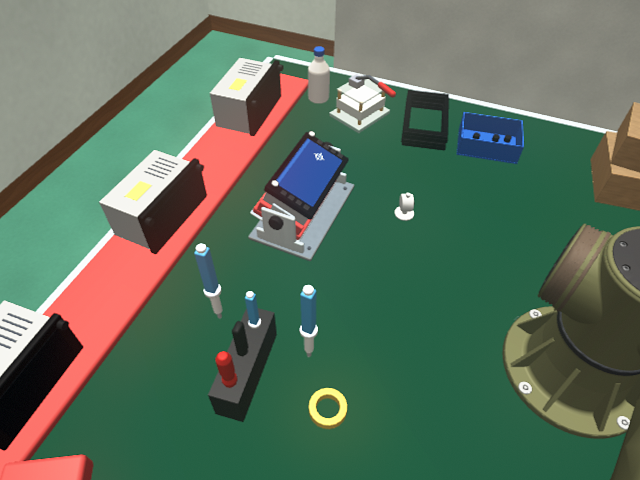

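View pics/top0.png

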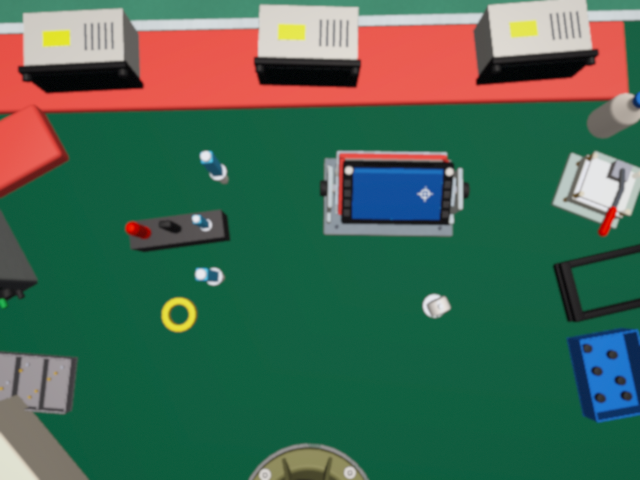

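View pics/wrist0.png

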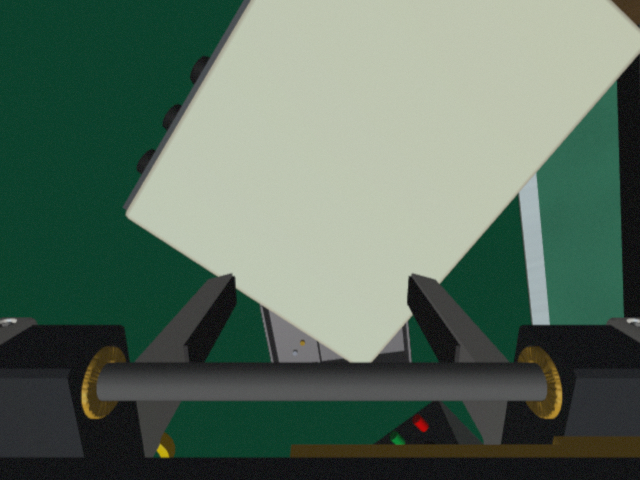

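Run:
```python
from h import *
s=load('side0')['pixels'];t=load('top0')['pixels']
a=cv2.resize(s[230:430,180:380],None,fx=4,fy=4,interpolation=2)[:600]
cv2.imwrite('pics/s0c.png',s[225:425,180:360].repeat(3,0).repeat(3,1))
cv2.imwrite('pics/t0c.png',cv2.resize(t[140:300,110:260],None,fx=3.7,fy=3.7,interpolation=2))
cv2.imwrite('pics/s0u.png',cv2.resize(s[120:260,230:370],None,fx=4.2,fy=4.2,interpolation=2))
cv2.imwrite('pics/t0u.png',cv2.resize(t[140:250,310:480],None,fx=4.5,fy=4.5,interpolation=2))
```

```text
(no output)
```

View pics/s0c.png

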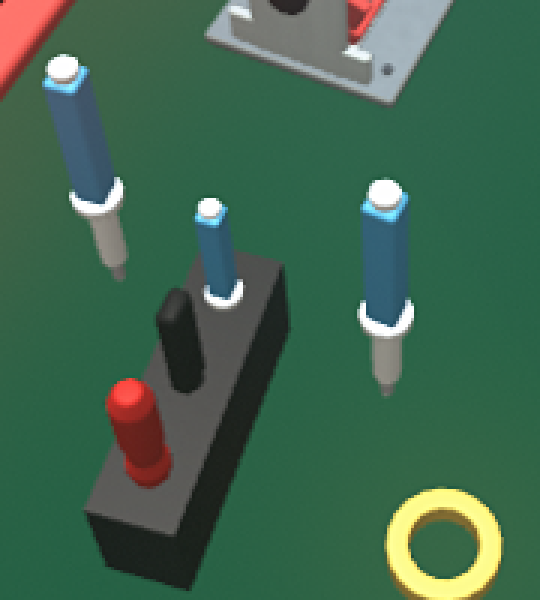

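View pics/t0c.png

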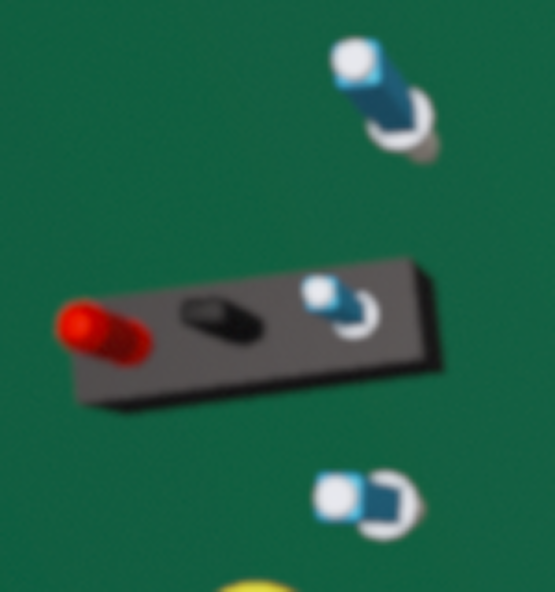

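View pics/s0u.png

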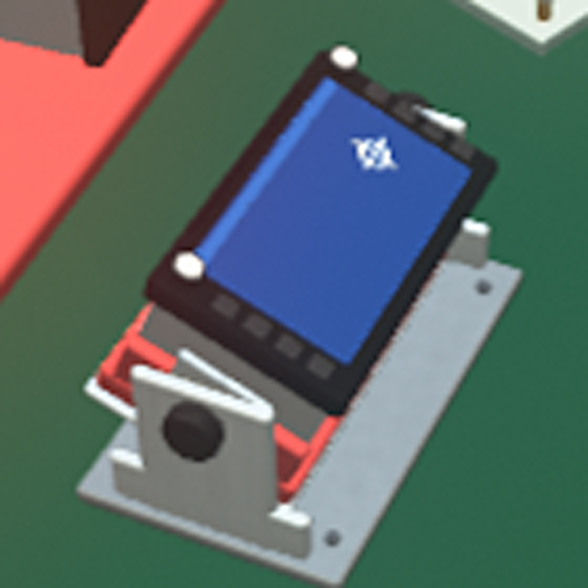

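View pics/t0u.png

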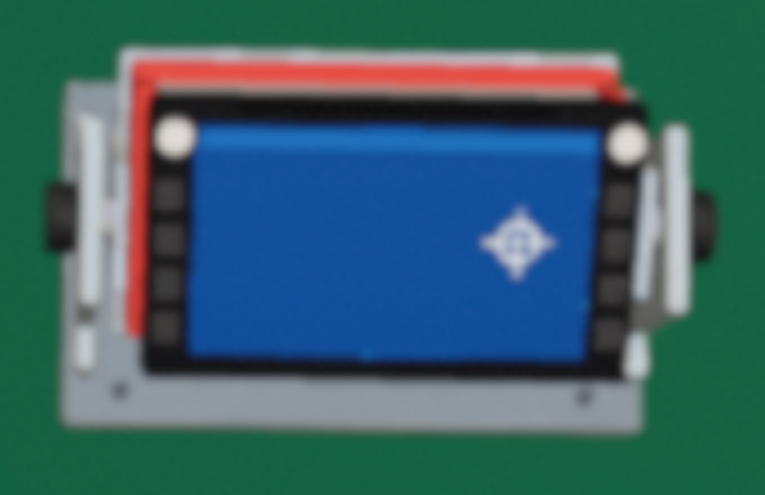

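Run:
```python
from h import *
np.set_printoptions(precision=4,suppress=True)
S=load('side0');T=load('top0')
fs=lambda x,y:(180+x/3,225+y/3); ft=lambda x,y:(110+x/3.7,140+y/3.7)
su=lambda x,y:(230+x/4.2,120+y/4.2); tu=lambda x,y:(310+x/4.5,140+y/4.5)
for n,a,b in [('B end',fs(210,206),ft(320,290)),('A end',fs(64,64),ft(355,58)),('C end',fs(385,190),ft(338,496)),
 ('A collar',fs(96,200),ft(400,118)),('C collar',fs(386,318),ft(384,505)),('B collar',fs(223,297),ft(353,315)),
 ('pry top',fs(172,300),ft(203,310)),('red top',fs(128,395),ft(82,326)),
 ('rack c fr',fs(284,266),ft(411,260)),('rack c nr',fs(172,532),ft(80,403)),('rack c fl',fs(86,512),ft(60,305)),('rack cr',fs(290,325),ft(438,370)),
 ('target',su(374,153),tu(517,243)),('knobL',su(189,265),tu(175,137)),('knobR',su(343,57),tu(627,143)),
 ('gl nearL',su(348,362),tu(188,356)),('gl nearR',su(470,172),tu(585,361)),('gl farL',su(204,252),tu(194,124)),('gl farR',su(328,80),tu(602,126)),
 ('base nl',su(338,584),tu(62,424)),('base nr',su(521,270),tu(641,432))]:
    p,e=tri(ray(S,*a),ray(T,*b)); print(n,p,np.array(e)*1000, np.round(a),np.round(b))
for q in [(353,315)]:
    print(onz(T,*ft(*q),.084))
print(onz(T,*ft(411,260),.078),onz(T,*ft(425,358),.078),onz(T,*ft(80,403),.078),onz(T,*ft(62,305),.078))
print('side rack',onz(S,*fs(284,266),.078),onz(S,*fs(172,532),.078),onz(S,*fs(86,512),.078))
```

```text
B end [0.5411 0.1715 0.1649] [1.1488 1.1488] [250. 294.] [196. 218.]
A end [0.6355 0.1463 0.2108] [1.1826 1.1826] [201. 246.] [206. 156.]
C end [0.4467 0.1553 0.2099] [0.5677 0.5677] [308. 288.] [201. 274.]
A collar [0.637  0.1481 0.085 ] [0.8657 0.8657] [212. 292.] [218. 172.]
C collar [0.4465 0.1572 0.0873] [0.9983 0.9983] [309. 331.] [214. 276.]
B collar [0.541  0.1738 0.0752] [0.9728 0.9728] [254. 324.] [205. 225.]
pry top [0.5347 0.2261 0.1582] [0.5125 0.5125] [237. 325.] [165. 224.]
red top [0.529  0.2809 0.1583] [0.1116 0.1116] [223. 357.] [132. 228.]
rack c fr [0.5449 0.1402 0.0668] [25.352 25.352] [275. 314.] [221. 210.]
rack c nr [0.5013 0.3077 0.077 ] [0.0698 0.0698] [237. 402.] [132. 249.]
rack c fl [0.548  0.3163 0.0795] [1.6964 1.6964] [209. 396.] [126. 222.]
rack cr [0.5186 0.1421 0.0067] [1.9659 1.9659] [277. 333.] [228. 240.]
target [ 0.5797 -0.2184  0.1293] [1.0274 1.0274] [319. 156.] [425. 194.]
knobL [ 0.6193 -0.0858  0.1524] [0.9776 0.9776] [275. 183.] [349. 170.]
knobR [ 0.613  -0.2571  0.152 ] [1.1791 1.1791] [312. 134.] [449. 172.]
gl nearL [ 0.541  -0.0908  0.1138] [0.7053 0.7053] [313. 206.] [352. 219.]
gl nearR [ 0.5366 -0.2474  0.1079] [0.2796 0.2796] [342. 161.] [440. 220.]
gl farL [ 0.6197 -0.0941  0.1544] [5.0033 5.0033] [279. 180.] [353. 168.]
gl farR [ 0.6208 -0.2513  0.1395] [2.8945 2.8945] [308. 139.] [444. 168.]
base nl [ 0.5266 -0.0429  0.0074] [0.8677 0.8677] [310. 259.] [324. 234.]
base nr [ 0.5178 -0.2935  0.005 ] [0.5227 0.5227] [354. 184.] [452. 236.]
[0.5408 0.1724 0.084 ]
[0.5682 0.1448 0.078 ] [0.5195 0.1384 0.078 ] [0.5012 0.3074 0.078 ] [0.5498 0.3165 0.078 ]
side rack [0.5156 0.143  0.078 ] [0.5009 0.308  0.078 ] [0.5469 0.3154 0.078 ]
```

Candidates, by top/side pixel:
- Far stylus: (206,156)/(201,246), end at z 0.211, collar wider.
- Stylus in the block: (196,218)/(250,294), end at 0.165 = 78+90 mm. This is the smallest.
- Near stylus: (201,274)/(308,288), end at 0.210.

The crop shows the middle one is smallest and hangs in the block by its collar, so I choose it. The tools beside it are the red driver (132,228) and the black pry (165,224).

```bash
cat >> h.py <<'E'
from scipy.spatial.transform import Rotation as Ro
def pose():
    o=ctrl.get_obs(); return np.array(o['ee_pos']),Ro.from_euler('xyz',o['eef_rot']),o
def go(p=None,R=None):
    e,Rc,o=pose()
    if p is not None: print('shift/40mm',np.round(Rc.inv().apply(np.array(p)-e)/.04,3))
    if R is not None: print('turn/4deg',np.round(np.degrees((Rc.inv()*R).as_rotvec())/4,3))
def tool(zdir,ydir):
    z=np.array(zdir)/np.linalg.norm(zdir); y=np.array(ydir)-np.dot(ydir,z)*z; y/=np.linalg.norm(y)
    return Ro.from_matrix(np.c_[np.cross(y,z),y,z])
E
python3 -m pendant '[{"tz":-1,"grip":-1},{"tx":-0.9,"ty":-0.45},{"tx":-0.9,"ty":-0.45},{"tx":-0.9,"ty":-0.45},{"tx":-0.9,"ty":-0.45},{"tx":-0.9,"ty":-0.45},{"tx":-0.9,"ty":-0.45},{"tx":-0.9,"ty":-0.45}]' 10
python3 - <<'E'
from h import *
a=.108
go([.541,.172,.30],tool([0,0,-1],[-np.sin(a),np.cos(a),0])); print(pose()[0])
E
```

```text
shift/40mm [-12.094  -6.321   0.061]
turn/4deg [-1.300e-02 -2.000e-03 -5.025e+00]
[0.13221253 0.53374454 0.30221371]$[0]: bad value
```

```bash
python3 -m pendant '[{"rx":0,"ry":0,"rz":0,"tx":0,"ty":0,"tz":-1,"grip":-1},{"rx":0,"ry":0,"rz":0,"tx":-0.9,"ty":-0.43,"tz":0,"grip":-1},{"rx":0,"ry":0,"rz":0,"tx":-0.9,"ty":-0.43,"tz":0,"grip":-1},{"rx":0,"ry":0,"rz":0,"tx":-0.9,"ty":-0.43,"tz":0,"grip":-1},{"rx":0,"ry":0,"rz":0,"tx":-0.9,"ty":-0.43,"tz":0,"grip":-1},{"rx":0,"ry":0,"rz":0,"tx":-0.9,"ty":-0.43,"tz":0,"grip":-1},{"rx":0,"ry":0,"rz":0,"tx":-0.9,"ty":-0.43,"tz":0,"grip":-1},{"rx":0,"ry":0,"rz":0,"tx":-0.9,"ty":-0.43,"tz":0,"grip":-1}]' 10
python3 - <<'E'
from h import *
a=.108
go([.541,.172,.30],tool([0,0,-1],[-np.sin(a),np.cos(a),0])); print(pose()[0])
E
```

```text
time_s: 0.82
ee_pos: [0.3508, 0.3528, 0.3426]
eef_rot: [-3.138, -0.0, 2.91]
force: [0.2, -0.6, 0.8]
grip_width: 0.0941
shift/40mm [-5.664 -3.305  1.075]
turn/4deg [-0.05  -0.015 -4.86 ]
[0.35083112 0.3527724  0.34262664]
```

```bash
python3 -m pendant '[{"rx":0,"ry":0,"rz":-1,"tx":-0.9,"ty":-0.43,"tz":0,"grip":-0.2},{"rx":0,"ry":0,"rz":-1,"tx":-0.9,"ty":-0.35,"tz":0,"grip":-0.2},{"rx":0,"ry":0,"rz":-1,"tx":-0.9,"ty":-0.3,"tz":0.2,"grip":-0.2},{"rx":0,"ry":0,"rz":-1,"tx":-0.9,"ty":-0.25,"tz":0.2,"grip":-0.2},{"rx":0,"ry":0,"rz":-0.86,"tx":-0.9,"ty":-0.2,"tz":0.2,"grip":-0.2}]'
python3 - <<'E'
from h import *
a=.108
go([.541,.172,.30],tool([0,0,-1],[-np.sin(a),np.cos(a),0])); print(pose()[0])
snap('wrist','w1'); snap('top','t1')
E
```

```text
time_s: 1.23
ee_pos: [0.5292, 0.2672, 0.3205]
eef_rot: [-3.14, 0.002, -3.024]
force: [-0.0, 0.6, 0.4]
grip_width: 0.0641
shift/40mm [-0.012 -2.398  0.517]
turn/4deg [-0.029  0.03   0.144]
[0.52916981 0.26724452 0.32047293]
```

View pics/w1.png

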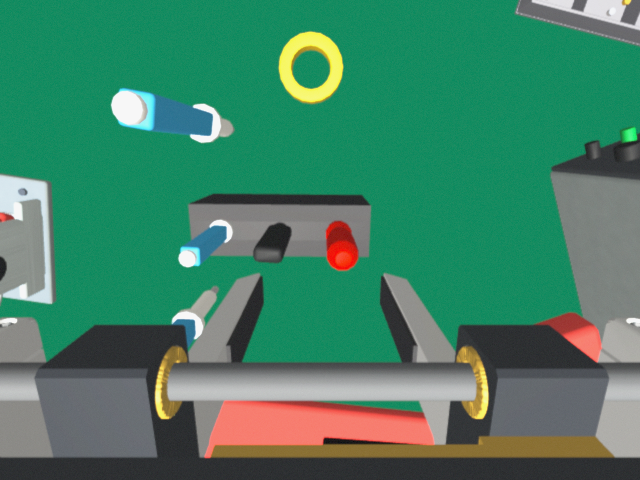

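The wrist picture shows the block from (190,200) to (370,255), with the stylus's white end at (188,259), pry at (270,248) and driver at (343,250). The two larger styluses are at (130,107) and (187,325), clear of the path.

```bash
python3 -m pendant '[{"rx":0,"ry":0,"rz":0,"tx":0,"ty":-0.85,"tz":0.2,"grip":-0.2},{"rx":0,"ry":0,"rz":0.1,"tx":0,"ty":-0.85,"tz":0.2,"grip":-0.2},{"rx":0,"ry":0,"rz":0,"tx":0,"ty":-0.7,"tz":0.1,"grip":-0.2},{"rx":0,"ry":0,"rz":0,"tx":0,"ty":0,"tz":0,"grip":-0.2}]'
python3 - <<'E'
from h import *
a=.108
c=snap('wrist','w2'); 
go([.541,.172,.30],tool([0,0,-1],[-np.sin(a),np.cos(a),0])); print(pose()[0])
cv2.imwrite('pics/w2c.png',cv2.resize(c['pixels'][170:320,240:400],None,fx=4,fy=4,interpolation=2))
E
```

```text
time_s: 1.67
ee_pos: [0.5414, 0.169, 0.2942]
eef_rot: [-3.138, -0.007, -3.034]
force: [-0.4, 0.5, -0.7]
grip_width: 0.0563
shift/40mm [ 0.001  0.032 -0.134]
turn/4deg [-0.049 -0.088 -0.006]
[0.54116743 0.17069783 0.29462729]
```

View pics/w2.png

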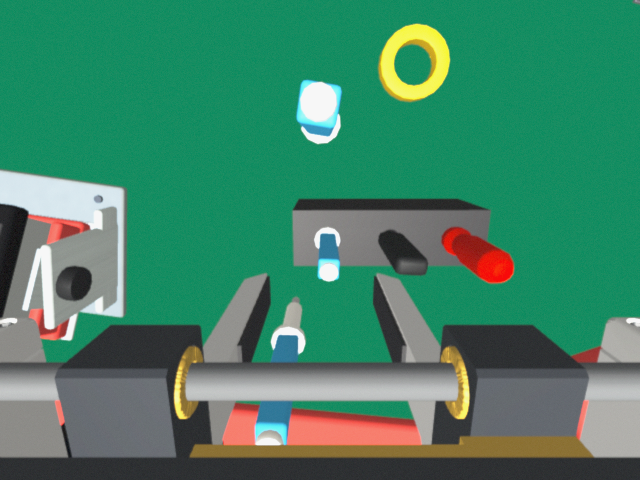

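View pics/w2c.png

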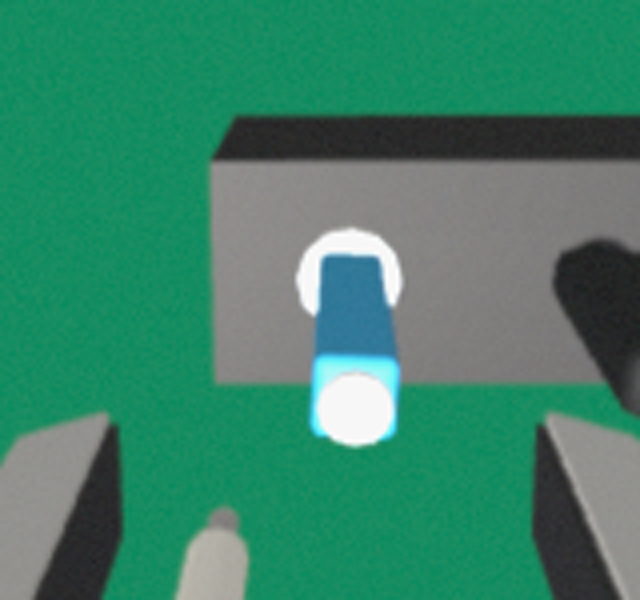

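The crop shows the chosen stylus: white end at (329,272), grip square to the block and to the jaws within a couple of degrees. The fingers straddle it.

Run:
```python
from h import *
c=load('w2'); print(onz(c,328.8,272,.168),onz(c,240+350/4,170+278/4,.084))
t=snap('top','t2'); a=.108
for p in ([.541,.172,.206],[.542,.172,.206]): go(p,tool([0,0,-1],[-np.sin(a),np.cos(a),0]))
print(pose()[0])
```

```text
[0.54092896 0.17328768 0.168     ] [0.5408116  0.17353221 0.084     ]
shift/40mm [-0.007  0.005  2.229]
turn/4deg [-0.043 -0.074  0.011]
shift/40mm [-0.032  0.003  2.229]
turn/4deg [-0.043 -0.074  0.011]
[0.54116382 0.1720703  0.29517041]
```

```bash
python3 -m pendant '[{"rx":0,"ry":0,"rz":0,"tx":0,"ty":0.03,"tz":0,"grip":0.2},{"rx":0,"ry":0,"rz":0,"tx":0,"ty":0,"tz":0.6,"grip":0.2},{"rx":0,"ry":0,"rz":0,"tx":0,"ty":0,"tz":0.6,"grip":0.2},{"rx":0,"ry":0,"rz":0,"tx":0,"ty":0,"tz":0.6,"grip":0.2},{"rx":0,"ry":0,"rz":0,"tx":0,"ty":0,"tz":0.4,"grip":0.2},{"rx":0,"ry":0,"rz":0,"tx":0,"ty":0,"tz":0,"grip":0.2}]' 15
python3 - <<'E'
from h import *
c=snap('wrist','w3'); snap('side','s3')
a=.108
go([.541,.173,.206],tool([0,0,-1],[-np.sin(a),np.cos(a),0])); print(pose()[0])
E
```

```text
time_s: 2.27
ee_pos: [0.5396, 0.1812, 0.2078]
eef_rot: [-3.141, 0.002, -3.026]
force: [-1.0, -0.2, -1.0]
grip_width: 0.0373
shift/40mm [ 0.013 -0.205  0.12 ]
turn/4deg [-0.005  0.086  0.103]
[0.54056445 0.18118688 0.21078724]
```

View pics/w3.png

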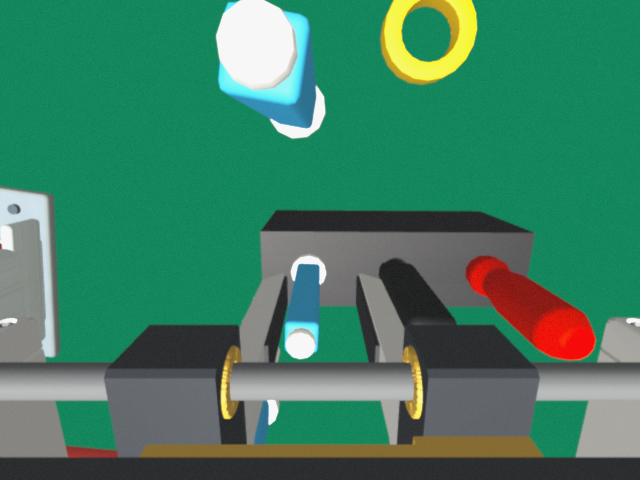

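It drifted 8 mm in +y; the stylus (303,345) is nearer the left finger but not touched. I'll centre before closing.

```bash
python3 -m pendant '[{"rx":0,"ry":0,"rz":0.1,"tx":0,"ty":-0.2,"tz":0.05,"grip":0.2},{"rx":0,"ry":0,"rz":0,"tx":0,"ty":0,"tz":0,"grip":0.2}]' 15
python3 - <<'E'
from h import *
a=.108
go([.541,.173,.206],tool([0,0,-1],[-np.sin(a),np.cos(a),0])); print(pose()[0])
E
```

```text
time_s: 2.53
ee_pos: [0.542, 0.174, 0.2112]
eef_rot: [3.141, 0.009, -3.032]
force: [-0.4, -0.2, 0.1]
grip_width: 0.0379
shift/40mm [ 0.03  -0.022  0.131]
turn/4deg [0.002 0.134 0.019]
[0.54203266 0.1739895  0.21124988]
```

```bash
python3 -m pendant '[{"rx":0,"ry":0.1,"rz":0,"tx":0,"ty":-0.02,"tz":0.1,"grip":0.5},{"rx":0,"ry":0,"rz":0,"tx":0,"ty":0,"tz":0,"grip":0.75},{"rx":0,"ry":0,"rz":0,"tx":0,"ty":0,"tz":0,"grip":1},{"rx":0,"ry":0,"rz":0,"tx":0,"ty":0,"tz":0,"grip":1},{"rx":0,"ry":0,"rz":0,"tx":0,"ty":0,"tz":0,"grip":1},{"rx":0,"ry":0,"rz":0,"tx":0,"ty":0,"tz":0,"grip":1}]' 25
python3 - <<'E'
from h import *
a=.108
go([.541,.173,.206],tool([0,0,-1],[-np.sin(a),np.cos(a),0])); o=pose()[2]; print(o['ee_pos'],o['force'],o['grip_width'])
E
```

```text
time_s: 3.03
ee_pos: [0.5431, 0.1729, 0.2101]
eef_rot: [3.141, 0.006, -3.033]
force: [-0.0, 0.2, -1.5]
grip_width: 0.0138
shift/40mm [0.052 0.008 0.103]
turn/4deg [0.012 0.093 0.003]
[0.54308918 0.1729075  0.21014941] [-1.23350887e-03  1.94902551e-01 -1.53554199e+00] 0.013779969220771116
```

```bash
python3 -m pendant '[{"rx":0,"ry":0,"rz":0,"tx":0,"ty":0,"tz":-0.4,"grip":1},{"rx":0,"ry":0,"rz":0,"tx":0,"ty":0,"tz":-0.4,"grip":1},{"rx":0,"ry":0,"rz":0,"tx":0,"ty":0,"tz":-0.4,"grip":1}]' 25
python3 - <<'E'
from h import *
a=.108
go([.541,.173,.31],tool([0,0,-1],[-np.sin(a),np.cos(a),0])); o=pose()[2]; print(o['ee_pos'],o['force'],o['grip_width'])
E
```

```text
time_s: 3.28
ee_pos: [0.542, 0.1727, 0.256]
eef_rot: [3.141, 0.001, -3.033]
force: [0.5, 0.3, -1.8]
grip_width: 0.0138
shift/40mm [ 0.024  0.011 -1.351]
turn/4deg [0.003 0.013 0.002]
[0.54204511 0.17267565 0.2559566 ] [ 0.45684319  0.32934177 -1.83093163] 0.013816766363636173
```

```bash
python3 -m pendant '[{"rx":0,"ry":0,"rz":0,"tx":0,"ty":0,"tz":-0.6,"grip":1},{"rx":0,"ry":0,"rz":0,"tx":0,"ty":0,"tz":-0.6,"grip":1},{"rx":0,"ry":0,"rz":0,"tx":0,"ty":0,"tz":-0.8,"grip":1},{"rx":0,"ry":0,"rz":0,"tx":0,"ty":0,"tz":0,"grip":1}]' 25
python3 - <<'E'
from h import *
c=snap('wrist','w4'); c2=snap('side','s4')
o=pose()[2]; print(o['ee_pos'],o['eef_rot'],o['force'],o['grip_width'])
cv2.imwrite('pics/s4c.png',c2['pixels'][120:400,150:380].repeat(2,0).repeat(2,1))
E
```

```text
time_s: 3.62
ee_pos: [0.5418, 0.1728, 0.3418]
eef_rot: [3.141, 0.003, -3.033]
force: [0.6, 0.4, 0.6]
grip_width: 0.0136
[0.54110882 0.1725418  0.33629298] [-3.14114826 -0.0039178  -3.0333823 ] [-1.07716161 -0.02891497 -1.40949128] 0.0145059609850678
```

View pics/w4.png

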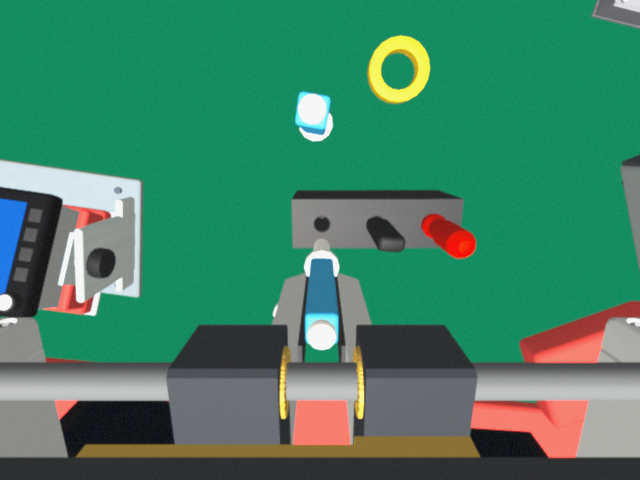

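View pics/s4c.png

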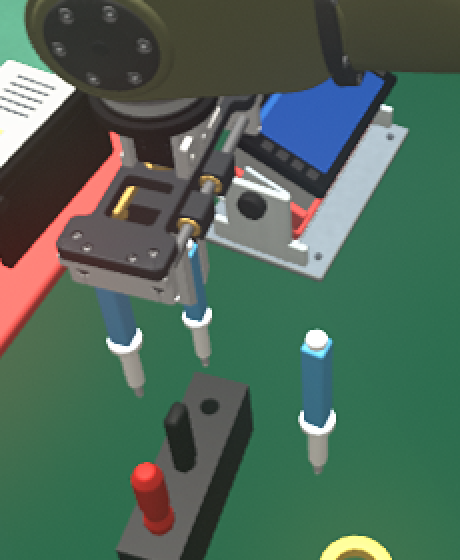

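The stylus is out: its hole is empty at (321,223) in the wrist view, and barrel and tip hang straight between the fingers. The other two tools are still in place. Next I go up and over to survey the screen.

```bash
python3 -m pendant '[{"rx":0,"ry":0,"rz":0,"tx":0,"ty":-0.4,"tz":-0.8,"grip":1},{"rx":0,"ry":0,"rz":0.4,"tx":0,"ty":-0.7,"tz":-0.6,"grip":1},{"rx":0,"ry":0,"rz":0.4,"tx":0,"ty":-0.9,"tz":-0.2,"grip":1},{"rx":0,"ry":0,"rz":0.4,"tx":0,"ty":-0.9,"tz":0,"grip":1},{"rx":0,"ry":0,"rz":0.4,"tx":0,"ty":-0.9,"tz":0,"grip":1},{"rx":0,"ry":0,"rz":0.4,"tx":0,"ty":-0.9,"tz":0,"grip":1},{"rx":0,"ry":0,"rz":0,"tx":0,"ty":-0.9,"tz":0,"grip":1},{"rx":0,"ry":0,"rz":0,"tx":0,"ty":-0.5,"tz":0,"grip":1}]' 25
python3 - <<'E'
from h import *
a=-.036
go([.55,-.1,.40],tool([0,0,-1],[-np.sin(a),np.cos(a),0])); o=pose()[2]; print(o['ee_pos'],o['force'],o['grip_width'])
E
```

```text
time_s: 4.38
ee_pos: [0.5489, -0.0767, 0.3907]
eef_rot: [-3.139, -0.022, 3.112]
force: [-0.0, -0.3, -0.9]
grip_width: 0.0137
shift/40mm [-0.04  -0.581 -0.231]
turn/4deg [-0.035 -0.31   0.088]
[ 0.54891244 -0.07674978  0.39074638] [-0.03294662 -0.25044829 -0.92039165] 0.013665847524820581
```

```bash
python3 -m pendant '[{"rx":0,"ry":-0.3,"rz":0,"tx":0,"ty":-0.5,"tz":-0.2,"grip":1},{"rx":0,"ry":0,"rz":0,"tx":0,"ty":0,"tz":0,"grip":1},{"rx":0,"ry":0,"rz":0,"tx":0,"ty":0,"tz":0,"grip":1}]' 25
python3 - <<'E'
from h import *
c=snap('wrist','w5'); print(pose()[0],pose()[2]['eef_rot'])
E
```

```text
time_s: 4.63
ee_pos: [0.5477, -0.1023, 0.3935]
eef_rot: [-3.14, -0.008, 3.106]
force: [-0.0, 0.7, -1.6]
grip_width: 0.014
[ 0.54776337 -0.1020077   0.39363544] [-3.14016252 -0.00797683  3.10626572]
```

View pics/w5.png

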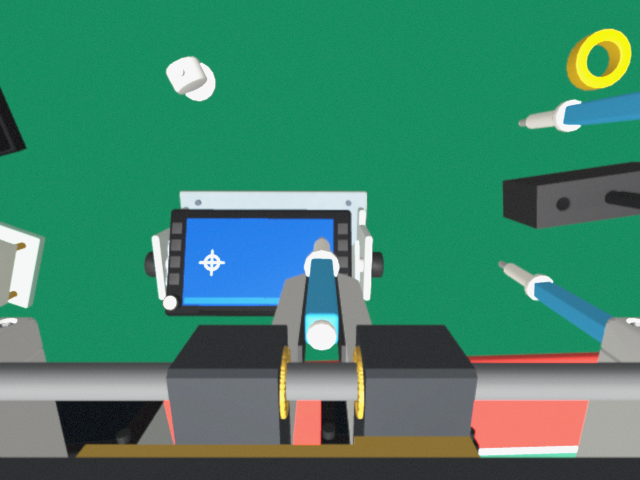

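The screen is clear at (175–340, 212–312), with the mark centre near (211,262). I'll measure corners and mark in all three views.

```bash
cat > corners.py <<'E'
from h import *
def glass(f,roi):
    c=load(f); im=c['pixels']; x0,y0,x1,y1=roi
    sub=im[y0:y1,x0:x1]; k=6
    big=cv2.resize(sub,None,fx=k,fy=k,interpolation=cv2.INTER_CUBIC).astype(int)
    b,g,r=big[...,0],big[...,1],big[...,2]
    m=((b>100)&(b-r>50)&(b>g*1.15)).astype(np.uint8)
    m=cv2.morphologyEx(m,cv2.MORPH_OPEN,np.ones((9,9)))
    cs,_=cv2.findContours(m,0,2); ct=max(cs,key=cv2.contourArea)
    h=cv2.convexHull(ct)
    for e in np.linspace(.01,.08,30):
        q=cv2.approxPolyDP(h,e*cv2.arcLength(h,True),True)
        if len(q)==4: break
    # refine by line fits
    pts=ct[:,0].astype(float); q=q[:,0].astype(float); L=[]
    for i in range(4):
        a,bb=q[i],q[(i+1)%4]; d=bb-a; n=np.linalg.norm(d); d/=n
        t=(pts-a)@d; s=abs((pts-a)@np.array([-d[1],d[0]]))
        sel=pts[(t>.12*n)&(t<.88*n)&(s<12)]
        L.append(cv2.fitLine(sel.astype(np.float32),cv2.DIST_HUBER,0,.01,.01).ravel() if len(sel)>10 else np.array([*d,*a]))
    out=[]
    for i in range(4):
        l1,l2=L[i-1],L[i]; A=np.c_[l1[:2],-l2[:2]]; tt=np.linalg.solve(A,l2[2:]-l1[2:]); out.append(l1[2:]+tt[0]*l1[:2])
    vis=big.astype(np.uint8).copy()
    for p in out: cv2.circle(vis,tuple(int(v) for v in p),6,(0,0,255),2)
    full=(np.array(out)+.5)/k-.5+[x0,y0]
    # white mark
    hm=np.zeros(m.shape,np.uint8); cv2.fillConvexPoly(hm,h,1); hm=cv2.erode(hm,np.ones((25,25)))
    w=((r>110)&(hm>0)).astype(np.uint8); 
    n,lab,st,ce=cv2.connectedComponentsWithStats(cv2.dilate(w,np.ones((7,7))))
    i=1+np.argmax(st[1:,4]); ys,xs=np.nonzero((lab==i)&(w>0)); 
    (cx,cy),_=cv2.minEnclosingCircle(np.c_[xs,ys].astype(np.float32)); mt=(np.array([xs.mean(),ys.mean()])+.5)/k-.5+[x0,y0]
    print(f,'bbox c',((np.array([(xs.min()+xs.max())/2,(ys.min()+ys.max())/2])+.5)/k-.5+[x0,y0]).round(2),'mean',mt.round(2))
    cv2.circle(vis,tuple(int(v) for v in ((mt-[x0,y0]+.5)*k-.5)),3,(0,0,255),-1)
    cv2.imwrite(f'pics/g_{f}.png',cv2.resize(vis,None,fx=.7,fy=.7)); return c,full,mt
if __name__=='__main__':
    for f,r in [('side0',(255,125,365,225)),('top0',(335,155,460,230)),('w5',(160,200,300,320))]:
        print(glass(f,r)[1].round(2).tolist())
E
python3 corners.py; python3 -c "
import cv2,numpy as np
a=[cv2.resize(cv2.imread(f'pics/g_{f}.png'),(390,290)) for f in ('side0','top0','w5')]
cv2.imwrite('pics/g_all.png',np.vstack([np.hstack(a[:2]),np.hstack([a[2],a[2]*0])]))"
```

```text
side0 bbox c [318.58 156.08] mean [318.63 156.1 ]
[[306.91, 137.45], [342.1, 160.13], [312.32, 206.72], [274.13, 182.12]]
top0 bbox c [424.42 193.92] mean [424.53 193.62]
[[353.12, 166.92], [443.19, 168.12], [439.2, 220.0], [351.11, 218.39]]
w5 bbox c [211.42 262.17] mean [211.45 262.21]
[[304.61, 217.75], [277.12, 305.42], [181.16, 304.75], [185.96, 217.18]]
```

View pics/g_all.png

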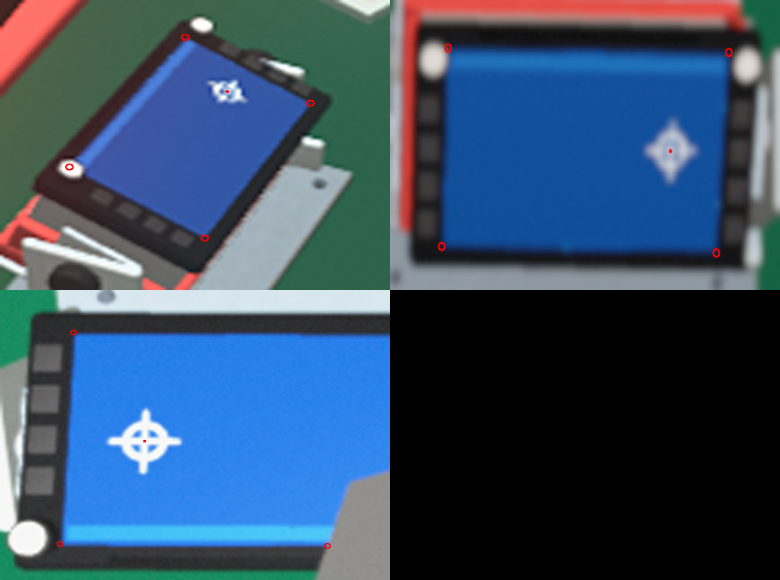

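Run:
```python
from h import *
np.set_printoptions(precision=4,suppress=True)
S,T,W=load('side0'),load('top0'),load('w5')
C={'nR':[(S,342.1,160.13),(T,439.2,220),(W,185.96,217.18)],'fR':[(S,306.91,137.45),(T,443.19,168.12),(W,181.16,304.75)],
'nL':[(S,312.32,206.72),(T,351.11,218.39)],'fL':[(S,274.13,182.12),(T,353.12,166.92)],'tg':[(S,318.6,156.1),(T,424.45,193.8),(W,211.43,262.2)]}
P={}
for k,v in C.items():
    P[k],e=tri(*[ray(*o) for o in v]); print(k,P[k],np.array(e)*1e3)
    if len(v)==3:
        for i,j in ((0,1),(0,2),(1,2)): print('   ',i,j,tri(ray(*v[i]),ray(*v[j]))[0])
d=P['fR']-P['nR']; print('tilt R',np.arctan2(d[2],np.hypot(*d[:2])),np.linalg.norm(d))
d=P['fL']-P['nL']; print('tilt L',np.arctan2(d[2],np.hypot(*d[:2])),np.linalg.norm(d))
for k in ('n','f'): d=P[k+'L']-P[k+'R']; print(np.linalg.norm(d),np.arctan2(-d[0],d[1]))
# PnP: glass frame x up slope,y
obj=np.array([[-45,-77,0],[45,-77,0],[-45,77,0],[45,77,0]])/1e3
for n,ks in (('S',0),('T',1)):
    cam=[S,T][ks]; img=np.array([C[k][ks][1:] for k in ('nR','fR','nL','fL')])
    K=np.array([[cam['fx'],0,cam['cx']],[0,cam['fy'],cam['cy']],[0,0,1.]])
    ok,rv,tv,er=cv2.solvePnPGeneric(obj,img,K,None,flags=cv2.SOLVEPNP_IPPE)
    for r,t,e in zip(rv,tv,er):
        Rw=cam['world_from_camera'][:3,:3]@np.diag([1,-1,-1])@cv2.Rodrigues(r)[0]; tw=cam['world_from_camera'][:3,:3]@(np.diag([1,-1,-1])@t.ravel())+cam['world_from_camera'][:3,3]
        print(n,'normal',Rw[:,2],'x',Rw[:,0],tw,e)
```

```text
nR [ 0.5359 -0.2449  0.1124] [0.6735 0.8331 0.2602]
    0 1 [ 0.536  -0.2451  0.1123]
    0 2 [ 0.5353 -0.2446  0.1128]
    1 2 [ 0.5365 -0.2454  0.1103]
fR [ 0.6206 -0.2485  0.1454] [1.2672 1.5249 0.3117]
    0 1 [ 0.6208 -0.2485  0.1456]
    0 2 [ 0.6195 -0.248   0.1463]
    1 2 [ 0.6225 -0.2496  0.1416]
nL [ 0.5421 -0.0899  0.1129] [1.0415 1.0415]
fL [ 0.6261 -0.0939  0.1457] [1.6146 1.6146]
tg [ 0.5801 -0.2172  0.131 ] [0.9115 0.6503 0.2664]
    0 1 [ 0.58   -0.2172  0.1309]
    0 2 [ 0.5798 -0.2172  0.1311]
    1 2 [ 0.5807 -0.2173  0.1304]
tilt R 0.3713016443062998 0.09105924846941718
tilt L 0.37237039723125204 0.09032472145615354
0.1551840296869387 -0.040094050327554843
0.15474707055450213 -0.03543035787978734
S normal [-0.3742  0.017   0.9272] x [ 0.9266 -0.0339  0.3746] [ 0.5798 -0.1689  0.1296] [0.0693]
S normal [-0.0533  0.997   0.0556] x [0.9021 0.0242 0.4309] [ 0.5796 -0.1603  0.1303] [1.5129]
T normal [-0.3484 -0.0125  0.9373] x [ 0.9367 -0.0411  0.3476] [ 0.5805 -0.1675  0.14  ] [0.1239]
T normal [0.0153 0.2957 0.9552] x [ 0.9957 -0.0913  0.0123] [ 0.5813 -0.1656  0.1402] [0.5611]
```

```bash
cat > tgt.py <<'E'
from h import *
TH,PS=.373,-.037
TG=np.array([.5801,-.2172,.1310])
N=np.array([-np.sin(TH)*np.cos(PS),-np.sin(TH)*np.sin(PS),np.cos(TH)])
RT=tool(-N,[-np.sin(PS),np.cos(PS),0])
OFF=np.array([0.,0,.195])
def need(h): go(TG+N*h-RT.apply(OFF),RT)
def st():
    e,R,o=pose(); l=RT.inv().apply(e+R.apply(OFF)-TG); print('tip in target frame(tool axes) mm',np.round(l*1e3,1),'F tool',np.round(R.inv().apply(o['force']),2),'w',round(o['grip_width'],4),'t',o['time_s'])
E
python3 - <<'E'
from tgt import *
need(.05); st()
e,R,_=pose(); W=load('w5'); T=np.array(W['world_from_camera'])
print('cam in tool',R.inv().apply(T[:3,3]-e),R.inv().as_matrix()@T[:3,:3])
cv2.imwrite('pics/w5c.png',cv2.resize(W['pixels'][225:355,270:370],None,fx=5,fy=5,interpolation=2)[:600])
for p in ([0,0,.195],[0,0,.132]): print(proj(W,e+R.apply(p)))
E
```

```text
shift/40mm [ 1.315 -2.844  0.877]
turn/4deg [-0.016 -5.457  0.028]
tip in target frame(tool axes) mm [ 10.9 113.6 -76.9] F tool [0.22 0.21 1.55] w 0.0137 t 4.6833
cam in tool [ 7.39877727e-02 -9.43575979e-06 -8.25762827e-02] [[-6.29724272e-04  9.66704575e-01  2.55894251e-01]
 [ 9.99999802e-01  6.08187427e-04  1.63296281e-04]
 [ 2.22759644e-06  2.55894303e-01 -9.66704767e-01]]
[321.41260186 242.66041893]
[321.43100665 267.82169424]
```

View pics/w5c.png

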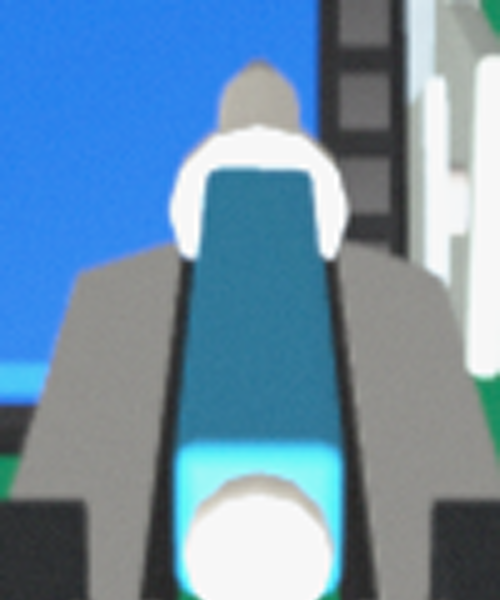

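```bash
sed -i 's/OFF=np.array(\[0\.,/OFF=np.array([.0012,/' tgt.py
python3 -m pendant '[{"rx":0,"ry":-0.9,"rz":0,"tx":0.2,"ty":-0.5,"tz":0,"grip":1},{"rx":0,"ry":-0.9,"rz":0,"tx":0.2,"ty":-0.5,"tz":0,"grip":1},{"rx":0,"ry":-0.9,"rz":0,"tx":0.25,"ty":-0.5,"tz":0,"grip":1},{"rx":0,"ry":-0.9,"rz":0,"tx":0.3,"ty":-0.5,"tz":0,"grip":1},{"rx":0,"ry":-0.9,"rz":0,"tx":0.3,"ty":-0.4,"tz":0,"grip":1},{"rx":0,"ry":-0.5,"rz":0,"tx":0.3,"ty":-0.2,"tz":0,"grip":1},{"rx":0,"ry":0,"rz":0,"tx":0,"ty":0,"tz":0,"grip":1}]' 25
python3 - <<'E'
from tgt import *
need(.05); st(); print(pose()[0])
E
```

```text
time_s: 5.27
ee_pos: [0.4831, -0.1997, 0.3762]
eef_rot: [3.14, 0.348, 3.116]
force: [0.2, 0.0, -1.1]
grip_width: 0.0139
shift/40mm [-0.077 -0.352  0.47 ]
turn/4deg [ 0.075 -0.362  0.149]
tip in target frame(tool axes) mm [  7.7  14.9 -69. ] F tool [0.16 0.01 1.07] w 0.0139 t 5.2667
[ 0.48306878 -0.19966103  0.37622213]
```

```bash
python3 -m pendant '[{"rx":0.07,"ry":-0.36,"rz":0.15,"tx":-0.08,"ty":-0.35,"tz":0.3,"grip":1},{"rx":0,"ry":0,"rz":0,"tx":0,"ty":0,"tz":0,"grip":1},{"rx":0,"ry":0,"rz":0,"tx":0,"ty":0,"tz":0,"grip":1}]' 25
python3 - <<'E'
from tgt import *
need(.05); st(); print(pose()[0])
snap('wrist','w6'); snap('side','s6'); c=snap('top','t6'); need(.05); st()
cv2.imwrite('pics/w6c.png',cv2.resize(load('w6')['pixels'][130:330,200:440],None,fx=3,fy=3,interpolation=2))
cv2.imwrite('pics/s6c.png',cv2.resize(load('s6')['pixels'][80:250,220:380],None,fx=3.5,fy=3.5,interpolation=2))
cv2.imwrite('pics/t6c.png',cv2.resize(c['pixels'][140:250,310:480],None,fx=4,fy=4,interpolation=2))
E
```

```text
time_s: 5.52
ee_pos: [0.4907, -0.2113, 0.3653]
eef_rot: [3.139, 0.37, 3.105]
force: [-1.1, -0.4, -0.5]
grip_width: 0.0138
shift/40mm [ 0.018 -0.064  0.145]
turn/4deg [ 0.039 -0.039  0.012]
tip in target frame(tool axes) mm [ -0.2   3.1 -55.8] F tool [ 1.15 -0.44  0.06] w 0.0138 t 5.5167
[ 0.49067189 -0.21132516  0.36526001]
shift/40mm [ 0.019 -0.063  0.15 ]
turn/4deg [ 0.035 -0.028  0.021]
tip in target frame(tool axes) mm [ -0.4   3.  -56. ] F tool [-0.41 -1.7  -0.1 ] w 0.0139 t 5.6667
```

View pics/w6c.png

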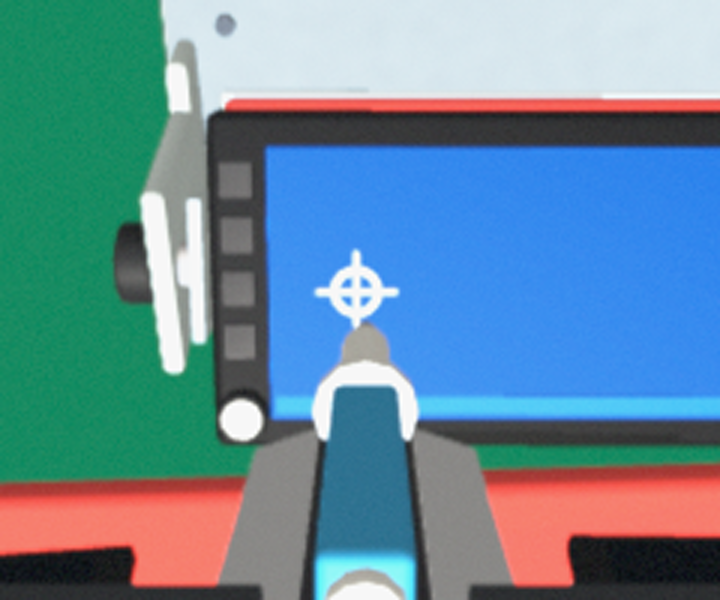

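View pics/s6c.png

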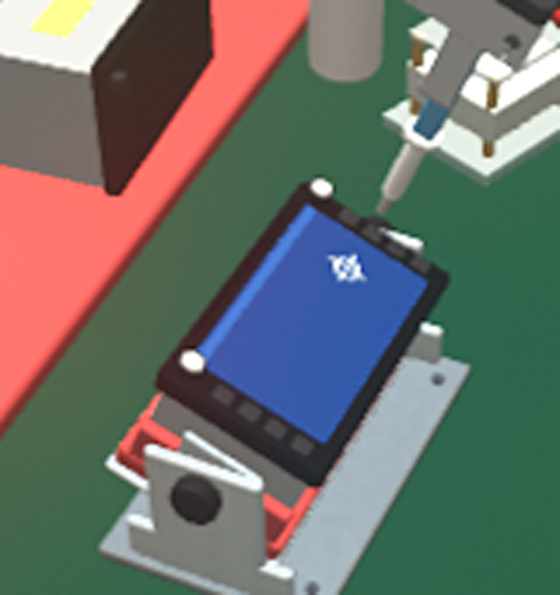

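View pics/t6c.png

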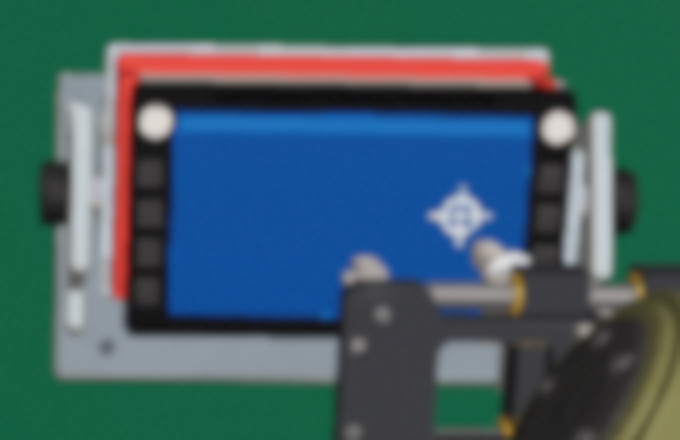

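In w6 the mark is at about (319,227) and the stylus tip hangs just beside it, with no contact yet. In the side view the barrel looks square to the glass. I'll refine mark and tilt using the wrist camera.

Run:
```python
from tgt import *
np.set_printoptions(precision=4,suppress=True)
import cv2
W5,W6,S,T=load('w5'),load('w6'),load('side0'),load('top0')
im=W6['pixels'].astype(int); b,g,r=im[...,0],im[...,1],im[...,2]
# full corner measure with line fits on upsampled blue mask
k=4;big=cv2.resize(W6['pixels'],None,fx=k,fy=k,interpolation=2).astype(int);b,g,r=big[...,0],big[...,1],big[...,2]
m=((b>150)&(b-r>80)&(b>g*1.1)).astype(np.uint8); m[:160*k]=0; m[275*k:]=0; m[:, :270*k]=0
cs,_=cv2.findContours(m,0,1); ct=max(cs,key=cv2.contourArea); x,y,w,h=cv2.boundingRect(ct); print('bbox',x/k,y/k,w/k,h/k)
p=ct[:,0]/k
def line(sel): return cv2.fitLine(sel.astype(np.float32),cv2.DIST_HUBER,0,.01,.01).ravel()
x0,y0,x1,y1=x/k,y/k,(x+w)/k,(y+h)/k
near=line(p[(p[:,1]<y0+3)&(p[:,0]>x0+10)&(p[:,0]<x1-10)])
left=line(p[(p[:,0]<x0+5)&(p[:,1]>y0+8)&(p[:,1]<y1-10)])
far=line(p[(p[:,1]>y1-4)&(((p[:,0]>x0+8)&(p[:,0]<x0+30))|(p[:,0]>385)&(p[:,0]<x1-15))])
def X(a,b): t=np.linalg.solve(np.c_[a[:2],-b[:2]],b[2:]-a[2:]); return a[2:]+t[0]*a[:2]
nR,fR=X(near,left),X(far,left); print('nR,fR',nR,fR,'lines',near,far,left)
wm=((r>200)&(g>200)).astype(np.uint8); wm[:210*k]=0;wm[232*k:]=0;wm[:,:303*k]=0;wm[:,335*k:]=0
ys,xs=np.nonzero(wm); print('mark',xs.min()/k,xs.max()/k,ys.min()/k,np.mean(xs)/k,np.mean(ys)/k)
for n,a,bb in (('nR',(185.96,217.18),nR),('fR',(181.16,304.75),fR)): print(n,tri(ray(W5,*a),ray(W6,*bb)),)
cv2.imwrite('pics/mk.png',cv2.resize(W6['pixels'][205:250,295:345],None,fx=12,fy=12,interpolation=2))
```

```text
bbox 288.25 178.5 163.75 91.75
nR,fR [288.132  178.6801] [289.9523 270.    ] lines [  1.       0.0025 387.15   178.925 ] [  1.      0.    415.725 270.   ] [  0.0199   0.9998 289.0229 223.375 ]
mark 305.5 332.25 213.75 318.6703716568253 225.16333796457104
nR (array([ 0.535 , -0.2429,  0.1172]), [np.float64(0.00019216969722109266), np.float64(0.00019216969722104236)])
fR (array([ 0.6184, -0.2464,  0.1499]), [np.float64(2.8009465271184823e-05), np.float64(2.8009465271008596e-05)])
```

View pics/mk.png

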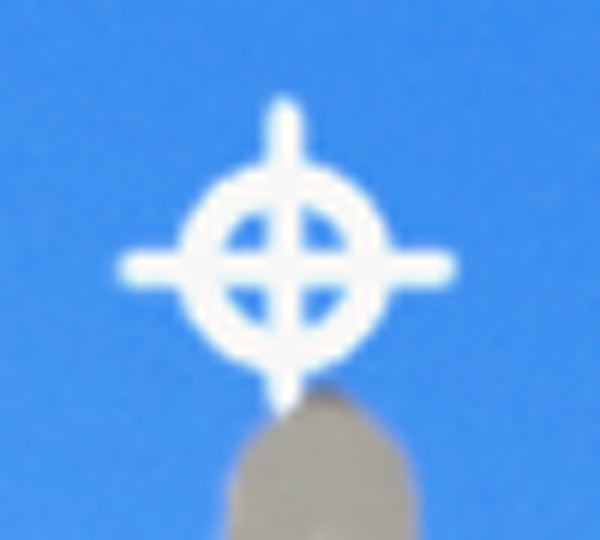

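View pics/w6.png

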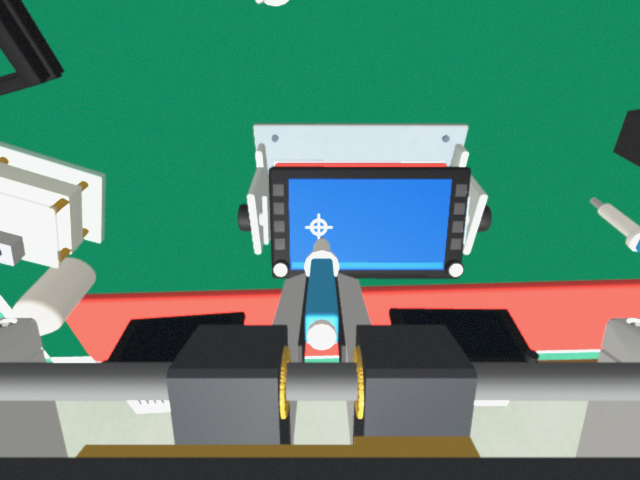

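Run:
```python
from tgt import *
np.set_printoptions(precision=4,suppress=True)
W5,W6,S,T=load('w5'),load('w6'),load('side0'),load('top0')
print(tri(ray(W5,211.43,262.2),ray(W6,318.3,226.9)), tri(ray(W5,211.43,262.2),ray(W6,318.3,226.9),ray(S,318.6,156.1),ray(T,424.45,193.8)))
k=4;big=cv2.resize(W6['pixels'],None,fx=k,fy=k,interpolation=2).astype(int);b,g,r=big[...,0],big[...,1],big[...,2]
m=((b>150)&(b-r>60)).astype(np.uint8); m[:160*k]=0; m[275*k:]=0; m[:, :270*k]=0; m[:,470*k:]=0
ct=max(cv2.findContours(m,0,1)[0],key=cv2.contourArea); p=(ct[:,0]+.5)/k-.5
x0,y0=p.min(0);x1,y1=p.max(0); print(x0,y0,x1,y1)
L=lambda s: cv2.fitLine(s.astype(np.float32),cv2.DIST_HUBER,0,.01,.01).ravel()
ym=(p[:,1]>y0+8)&(p[:,1]<y1-12)
near=L(p[(p[:,1]<y0+2)&(p[:,0]>x0+10)&(p[:,0]<x1-10)]);left=L(p[(p[:,0]<x0+5)&ym]);right=L(p[(p[:,0]>x1-5)&ym])
far=L(p[(p[:,1]>y1-2)&(p[:,0]>x0+8)&(p[:,0]<x1-10)])
def X(a,b): t=np.linalg.solve(np.c_[a[:2],-b[:2]],b[2:]-a[2:]); return a[2:]+t[0]*a[:2]
img=np.array([X(near,left),X(far,left),X(near,right),X(far,right)]); print(img)
obj=np.array([[-45,-77,0],[45,-77,0],[-45,77,0],[45,77,0]])/1e3
cam=W6;K=np.array([[cam['fx'],0,cam['cx']],[0,cam['fy'],cam['cy']],[0,0,1.]])
ok,rv,tv,er=cv2.solvePnPGeneric(obj,img,K,None,flags=cv2.SOLVEPNP_IPPE)
M=cam['world_from_camera'];F=np.diag([1,-1,-1])
for r_,t,e in zip(rv,tv,er):
    Rw=M[:3,:3]@F@cv2.Rodrigues(r_)[0]; tw=M[:3,:3]@F@t.ravel()+M[:3,3]
    print('n',Rw[:,2],'tilt',np.arccos(Rw[2,2]),'x',Rw[:,0],tw,e)
print('model n',N)
```

```text
(array([ 0.5801, -0.2168,  0.1319]), [np.float64(5.143693244126078e-05), np.float64(5.143693244139203e-05)]) (array([ 0.5801, -0.2169,  0.1315]), [np.float64(0.00019433033464048312), np.float64(0.0002669566835943001), np.float64(0.0010042314016614217), np.float64(0.0006014162750558428)])
287.875 178.125 451.375 269.625
[[287.7845 178.3041]
 [289.5579 269.625 ]
 [451.5128 178.6893]
 [443.3008 269.625 ]]
n [-0.3735  0.0177  0.9275] tilt 0.3832440340632662 x [ 0.9268 -0.036   0.3739] [ 0.5811 -0.1685  0.1307] [0.0411]
n [-0.6929 -0.2397  0.68  ] tilt 0.8230218410679467 x [ 0.7122 -0.0806  0.6973] [ 0.5785 -0.1732  0.1302] [3.4422]
model n [-0.3642  0.0135  0.9312]
```

```bash
sed -i 's/TH,PS=.373/TH,PS=.377/; s/\.5801,-\.2172,\.1310/.5801,-.2169,.1315/' tgt.py
python3 - <<'E'
from tgt import *
for i in range(3): need(.015); ctrl.camera('top')
st()
E
```

```text
shift/40mm [ 0.034 -0.058  1.013]
turn/4deg [ 0.035 -0.086  0.021]
shift/40mm [ 0.034 -0.054  1.016]
turn/4deg [ 0.032 -0.08   0.02 ]
shift/40mm [ 0.033 -0.05   1.018]
turn/4deg [ 0.028 -0.076  0.018]
tip in target frame(tool axes) mm [ -0.5   2.2 -55.8] F tool [ 1.2  -0.07  0.82] w 0.0139 t 5.8167
```

```bash
python3 -m pendant '[{"rx":0.03,"ry":-0.08,"rz":0,"tx":0.03,"ty":-0.05,"tz":0.3,"grip":1},{"rx":0,"ry":0,"rz":0,"tx":0,"ty":0,"tz":0.4,"grip":1},{"rx":0,"ry":0,"rz":0,"tx":0,"ty":0,"tz":0.3,"grip":1},{"rx":0,"ry":0,"rz":0,"tx":0,"ty":0,"tz":0,"grip":1}]' 25
python3 - <<'E'
from tgt import *
for i in range(3): need(.010); ctrl.camera('top')
st()
E
```

```text
time_s: 6.15
ee_pos: [0.5048, -0.2136, 0.3284]
eef_rot: [-3.139, 0.38, 3.108]
force: [0.4, -0.4, -0.4]
grip_width: 0.0136
shift/40mm [ 0.031 -0.014  0.144]
turn/4deg [-0.018  0.04   0.039]
shift/40mm [ 0.039 -0.011  0.169]
turn/4deg [-0.023  0.052  0.041]
shift/40mm [ 0.048 -0.008  0.192]
turn/4deg [-0.032  0.069  0.042]
tip in target frame(tool axes) mm [ -3.2  -0.3 -18.2] F tool [0.34 0.8  0.65] w 0.0139 t 6.3
```

Run:
```python
from tgt import *
F=[];E=[];Q=[]
for i in range(20):
    ctrl.camera('top'); e,R,o=pose(); F.append(R.inv().apply(o['force'])); E.append(RT.inv().apply(e+R.apply(OFF)-TG)*1e3); Q.append((RT.inv()*R).as_rotvec()*1e3)
print(np.round(E[::3],1),np.round(np.array(Q)[::3],1)); print('F',np.mean(F,0),np.std(F,0))
need(.01)
snap('wrist','w7');c=snap('side','s7')
cv2.imwrite('pics/w7c.png',cv2.resize(load('w7')['pixels'][180:300,260:400],None,fx=4,fy=4,interpolation=2))
cv2.imwrite('pics/s7c.png',cv2.resize(c['pixels'][110:210,270:370],None,fx=6,fy=6,interpolation=2))
```

```text
[[ -3.4  -0.4 -18.4]
 [ -3.3  -0.5 -18.4]
 [ -3.1  -0.4 -18. ]
 [ -3.   -0.3 -17.8]
 [ -2.9  -0.3 -17.7]
 [ -2.9  -0.3 -17.7]
 [ -2.9  -0.3 -17.7]] [[ 3.  -6.2 -3. ]
 [ 3.1 -6.4 -2.9]
 [ 2.8 -5.8 -2.8]
 [ 2.7 -5.6 -2.9]
 [ 2.6 -5.5 -2.8]
 [ 2.7 -5.5 -2.8]
 [ 2.6 -5.5 -2.8]]
F [ 0.20987285 -0.15535485  0.49266731] [0.45905255 0.62199744 0.42520375]
shift/40mm [ 0.047 -0.004  0.193]
turn/4deg [-0.038  0.079  0.039]
```

View pics/w7c.png

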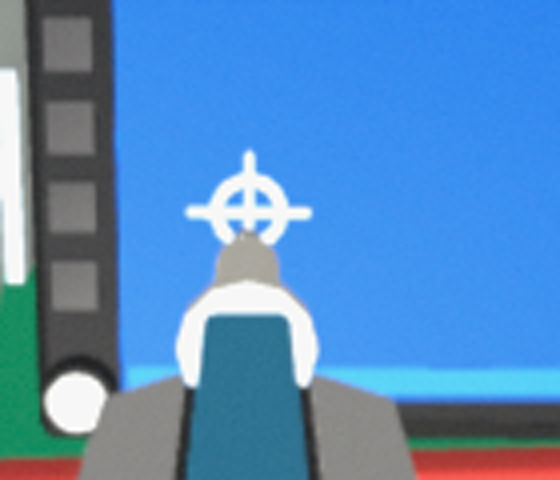

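View pics/s7c.png

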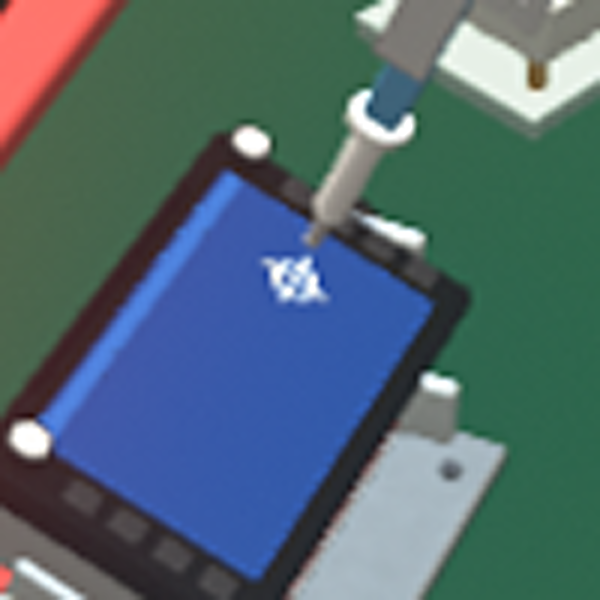

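Run:
```python
from tgt import *
S=load('s7'); e,R,o=pose(); tip=e+R.apply(OFF); print('tip est px',proj(S,tip),'target px est',proj(S,TG),'mark px 318.6,156.1; tip seen ~321.8,150.3')
for p in ([.0012,0,.132],[.0012,0,.177]): print(proj(S,e+R.apply(p)))
W=load('w7'); print('wrist target', proj(W,TG), 'seen',260+250/4-.4,180+212/4-.4)
```

```text
tip est px [319.94866521 149.8222525 ] target px est [318.15255775 155.913676  ] mark px 318.6,156.1; tip seen ~321.8,150.3
[331.04276772 130.06076802]
[323.00560075 144.37705455]
wrist target [321.63749744 232.39890338] seen 322.1 232.6
```

Run:
```python
from tgt import *
W=load('w7'); e,R,o=pose()
def sil(x,z,r):
    t=np.linspace(0,2*np.pi,90); return min(proj(W,e+R.apply([x+r*np.cos(a),r*np.sin(a),z]))[1] for a in t)
for dx in (0,.0012,.003,.005): print(dx,'ball',sil(dx,.192,.003),'barrel end',sil(dx,.177,.006),'collar under',sil(dx,.132,.011),'collar top',sil(dx,.126,.011))
v=W['pixels']
print(v[225:262,322].tolist())
cv2.imwrite('pics/w7d.png',cv2.resize(v[225:275,297:347],None,fx=12,fy=12,interpolation=0))
```

```text
0 ball 239.76827832802755 barrel end 240.867191654333 collar under 251.13271069513007 collar top 253.85239547570643
0.0012 ball 238.32743377387038 barrel end 239.34546738884532 collar under 249.3196030411325 collar top 251.99472487204332
0.003 ball 236.16029556992416 barrel end 237.05632592298406 collar under 246.59055999308768 collar top 249.1983496388769
0.005 ball 233.7440633364168 barrel end 234.50356551331274 collar under 243.54501016680942 collar top 246.07729369321683
[[247, 247, 247], [247, 247, 247], [247, 247, 247], [247, 247, 247], [247, 247, 247], [247, 247, 247], [247, 247, 247], [247, 247, 247], [247, 247, 247], [247, 247, 247], [247, 247, 247], [247, 247, 246], [218, 205, 195], [151, 155, 153], [158, 165, 168], [160, 168, 172], [158, 166, 170], [159, 167, 170], [159, 168, 171], [160, 169, 171], [159, 167, 170], [160, 168, 172], [160, 167, 169], [160, 168, 170], [164, 173, 177], [216, 221, 221], [247, 247, 247], [247, 247, 247], [247, 247, 247], [247, 247, 247], [247, 247, 247], [247, 247, 247], [247, 247, 247], [219, 198, 161], [153, 124, 62], [146, 115, 46], [146, 114, 48]]
```

View pics/w7d.png

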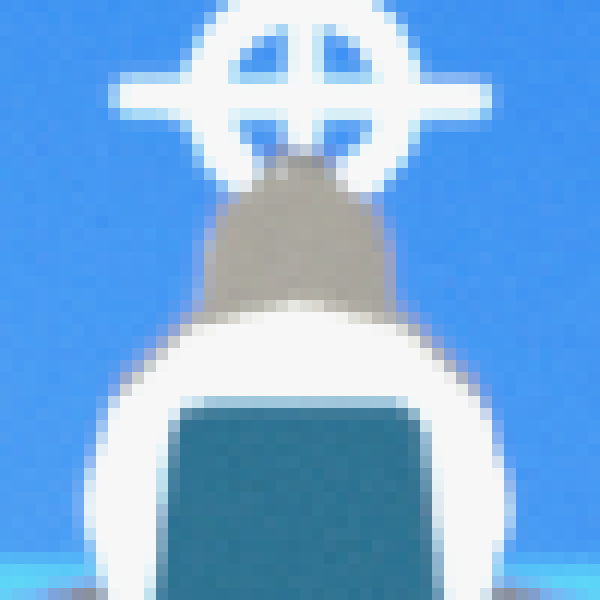

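```bash
sed -i 's/OFF=np.array(\[\.0012,/OFF=np.array([.002,/;s/TH,PS=.377/TH,PS=.382/' tgt.py
python3 -m pendant '[{"rx":0,"ry":0,"rz":0,"tx":0.04,"ty":0,"tz":0.15,"grip":1},{"rx":0,"ry":0,"rz":0,"tx":0,"ty":0,"tz":0.15,"grip":1},{"rx":0,"ry":0,"rz":0,"tx":0,"ty":0,"tz":0,"grip":1}]' 25
cat > base.py <<'E'
from tgt import *
import sys
n=int(sys.argv[1]);F=[];E=[]
for i in range(n):
    ctrl.camera('top'); e,R,o=pose(); F.append(R.inv().apply(o['force'])); E.append(RT.inv().apply(e+R.apply(OFF)-TG)*1e3)
print('tip first/last',E[0].round(1),E[-1].round(1),'rot mrad',((RT.inv()*R).as_rotvec()*1e3).round(1)); print('F',np.mean(F,0).round(2),np.std(F,0).round(2),'sem',(np.std(F,0)/n**.5).round(2), o['time_s'])
E
python3 base.py 20; python3 -c "
from tgt import *
need(.004)"
```

```text
time_s: 7.65
ee_pos: [0.5079, -0.2141, 0.3176]
eef_rot: [-3.138, 0.383, 3.108]
force: [-0.4, -0.9, -0.9]
grip_width: 0.0139
tip first/last [-0.6 -0.5 -5. ] [-1.3 -0.7 -6. ] rot mrad [ 3.6 -2.3 -3. ]
F [ 0.02 -0.07  0.51] [0.45 0.41 0.55] sem [0.1  0.09 0.12] 8.65
shift/40mm [ 0.021 -0.     0.05 ]
turn/4deg [-0.051  0.033  0.043]
```

```bash
python3 -m pendant '[{"rx":0,"ry":0,"rz":0,"tx":0.01,"ty":0,"tz":0.1,"grip":1},{"rx":0,"ry":0,"rz":0,"tx":0.01,"ty":0,"tz":0.1,"grip":1},{"rx":0,"ry":0,"rz":0,"tx":0,"ty":0,"tz":0,"grip":1}]' 25
python3 base.py 16
python3 - <<'E'
from tgt import *
snap('wrist','w8');c=snap('side','s8')
cv2.imwrite('pics/w8c.png',cv2.resize(load('w8')['pixels'][200:280,280:370],None,fx=6,fy=6,interpolation=2))
cv2.imwrite('pics/s8c.png',cv2.resize(c['pixels'][120:190,290:360],None,fx=8,fy=8,interpolation=2))
a=cv2.imread('pics/w8c.png');b=cv2.imread('pics/s8c.png')
h=480;cv2.imwrite('pics/v8.png',np.hstack([cv2.resize(a,(400,400)),cv2.resize(b,(400,400))]))
E
```

```text
time_s: 8.9
ee_pos: [0.5103, -0.2143, 0.3107]
eef_rot: [-3.137, 0.385, 3.108]
force: [-1.0, 0.1, -0.9]
grip_width: 0.0139
tip first/last [-0.7 -0.8  2.4] [-1.  -0.9  1.8] rot mrad [ 4.2 -3.5 -3.2]
F [ 0.65 -0.04 -0.06] [0.57 0.56 0.47] sem [0.14 0.14 0.12] 9.7
```

View pics/v8.png

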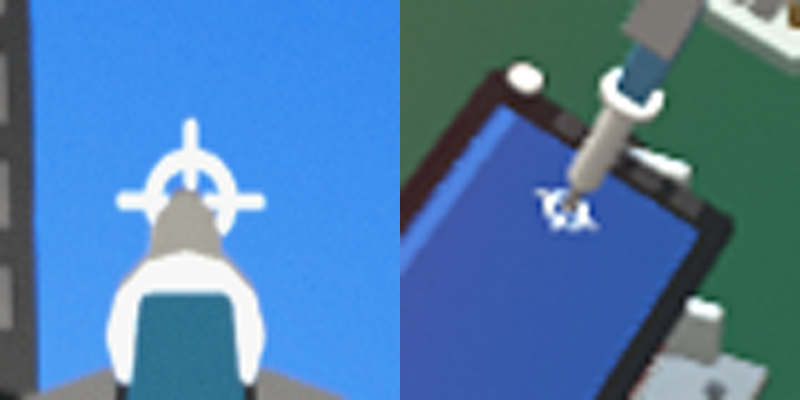

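The tip is just down inside the ring: in the side crop the tip is at (570,205) and the ring centre at about (568,208). The axial force has dropped by 0.56 N, which is first contact. I'll push in the rest.

```bash
python3 -m pendant '[{"rx":0,"ry":0,"rz":0,"tx":0,"ty":0,"tz":0.06,"grip":1},{"rx":0,"ry":0,"rz":0,"tx":0,"ty":0,"tz":0.06,"grip":1},{"rx":0,"ry":0,"rz":0,"tx":0,"ty":0,"tz":0,"grip":1}]' 25
python3 base.py 40
```

```text
time_s: 10.05
ee_pos: [0.5123, -0.2146, 0.307]
eef_rot: [-3.136, 0.386, 3.108]
force: [-1.0, -0.1, 0.5]
grip_width: 0.014
tip first/last [-1.3 -1.1  6.7] [-1.4 -1.1  6.4] rot mrad [ 4.6 -4.3 -3.3]
F [ 0.9  0.3 -0.9] [0.52 0.54 0.57] sem [0.08 0.09 0.09] 12.05
```

Run:
```python
from tgt import *
w=snap('wrist','w9');c=snap('side','s9');t=snap('top','t9')
a=cv2.resize(w['pixels'][200:280,280:370],(400,356),interpolation=2);b=cv2.resize(c['pixels'][125:175,295:345],(400,400),interpolation=2)[:356]
cv2.imwrite('pics/v9.png',np.hstack([a,b]))
e,R,o=pose(); print('barrel end est',proj(c,e+R.apply([.002,0,.177])),'collar',proj(c,e+R.apply([.0012,0,.132])),'mark',proj(c,TG))
cv2.imwrite('pics/t9c.png',cv2.resize(t['pixels'][140:250,310:480],None,fx=4,fy=4,interpolation=2))
```

```text
barrel end est [319.74619197 151.90557326] collar [327.22744279 138.00232374] mark [318.15255775 155.913676  ]
```

View pics/v9.png

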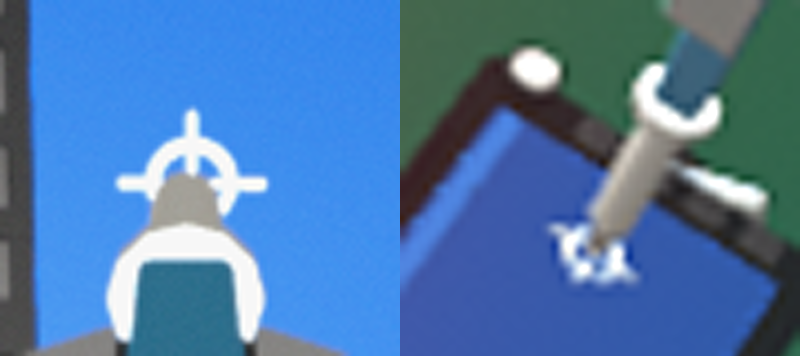

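View pics/s9.png

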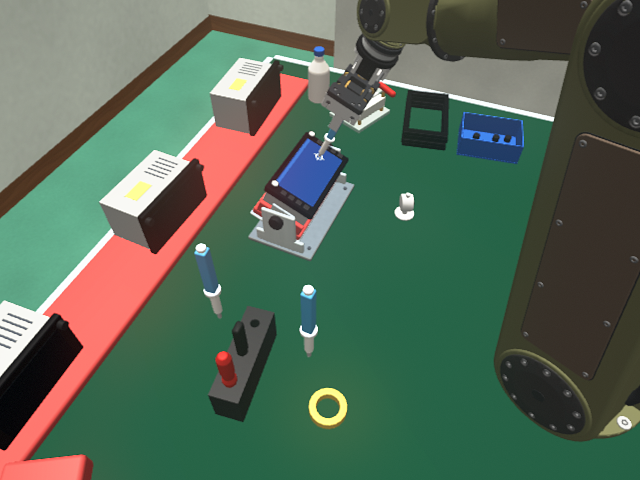

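```bash
python3 base.py 16; python3 -c "
from station import ctrl
print(ctrl.hand_in())"
```

```text
tip first/last [-1.4 -1.1  6.5] [-1.4 -1.1  6.4] rot mrad [ 4.6 -4.3 -3.2]
F [ 0.96  0.29 -0.93] [0.37 0.44 0.53] sem [0.09 0.11 0.13] 13.0
the job is handed in; nothing more can be done
None
```

I took the smallest blue-gripped stylus out of the tool block, tilted it square to the sloping glass and set its tip straight onto the ring. I handed the job in at about 13 s, still gripping at 25 N and pressing.

**Last checks**
- **Position:** the side view shows the tip within about 1 px of the mark's centre, roughly 1–2 mm. The measured pose puts it about 1.8 mm off, inside the 6 mm inner radius of the ring.
- **Pressure:** the axial force rose 1.4 N over the free-hanging baseline, with an uncertainty of about 0.15 N. That matches half way in, to about 1 mm. The 5–6 mm of travel after first contact agrees.
- **Squareness:** the tool is tilted about 0.386 rad. The glass measured 0.372 rad by triangulation and about 0.383 rad by corner fit, with one blurrier view giving 0.356. The stylus may lean 0.01–0.02 rad in the grip, so I expect it to be square to within about 1°.
- **Surroundings:** the other two tools, the larger styluses, the tape and the counter look unmoved. Nothing but the tip appears to touch the receiver.

**Not fully in agreement**
- A steady sideways force of about 0.9 N appeared once the tip was down, probably tip friction. The tip did not move over the last second of readings.
- My calculated contact height was about 1 mm off, so I went by the force instead.

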